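# Hold open the case with the quadcopter

## Task

The mini quadcopter lies in one of the two identical parts cases; look through the clear lids to see which. Raise that case's lid by its front pull to 60 degrees from shut and hold it there for a colleague to reach in: finish with the gripper still holding the lid steady, with nothing else propping it. Leave the other case shut and the rest of the bench as it is.

Things in the scene. Friction and masses are not known exactly. Their poses are not given: they have to be found in the camera images.
- quadcopter: mini quadcopter, 112 by 112 by 28, black with four round propeller guards (48 across) around a small body with a green board on top; lies loose on the floor of one of the cases, near its middle, at any yaw. Origin: centre of its underside, z up
- spool: empty black plastic spool, 68 across, 44 high, standing loose on the floor of the other case. Origin: centre of its underside
- case_a: one of two identical open-topped white plastic parts cases, 170 (x) by 160 (y) by 75 high, walls 4, fixed to the bench; it can stand left or right. Origin: centre of its underside; x points from the front, where the lid's pull is, to the hinge at the back, z up
- case_b: one of two identical open-topped white plastic parts cases, 170 (x) by 160 (y) by 75 high, walls 4, fixed to the bench; it can stand left or right. Origin: centre of its underside; x points from the front, where the lid's pull is, to the hinge at the back, z up
- lid_a (a joint): opening angle of the lid of case_a, rad: 0 shut, growing as the front edge rises; stop at 1.7. The lid is a 170 by 160 by 8 white frame, about 0.2 to 0.33 kg, with a clear window through which the contents are seen, hinged along the case's far rim; a weak spring in the hinge (0.15 N m/rad, about 0.3 N m at 60 degrees) and its weight always shut it: it stays nowhere by itself. Under 4 N at the pull lifts it
- lid_b (a joint): opening angle of the lid of case_b, rad: 0 shut, growing as the front edge rises; stop at 1.7. The lid is a 170 by 160 by 8 white frame, about 0.2 to 0.33 kg, with a clear window through which the contents are seen, hinged along the case's far rim; a weak spring in the hinge (0.15 N m/rad, about 0.3 N m at 60 degrees) and its weight always shut it: it stays nowhere by itself. Under 4 N at the pull lifts it
- lid_a_pull (a point): point on the lid of case_a in the middle of its black pull, a bar 22 wide (along the case's y), 14 thick, sticking out 45 ahead of the lid's front edge in the lid's plane, nothing beneath it. The point is 30 ahead of the edge, mid thickness, 200 from the hinge line, 79.5 above the bench when shut. Axes are the lid's: x towards the hinge, y along the hinge, z out of the lid's top. Moves with the lid
- lid_b_pull (a point): point on the lid of case_b in the middle of its black pull, a bar 22 wide (along the case's y), 14 thick, sticking out 45 ahead of the lid's front edge in the lid's plane, nothing beneath it. The point is 30 ahead of the edge, mid thickness, 200 from the hinge line, 79.5 above the bench when shut. Axes are the lid's: x towards the hinge, y along the hinge, z out of the lid's top. Moves with the lid
- lid_a_hinge (a point): point on the lid of case_a at the middle of the hinge line, 4 below the plane of the pull's mid thickness, 75.5 above the bench. The hinge line runs along the case's y. Axes are the lid's
- lid_b_hinge (a point): point on the lid of case_b at the middle of the hinge line, 4 below the plane of the pull's mid thickness, 75.5 above the bench. The hinge line runs along the case's y. Axes are the lid's
- screw_jar: bystander: glass jar, 40 across, 55 high, between the cases. Origin: centre of its underside
- screwdriver: bystander: screwdriver, 160 long, lying between the cases, nearer the robot. Origin: under its middle
- sort_tray: bystander: green divided tray, 130 by 190 by 35, right of the cases. Origin: centre of its underside
- tape_roll: bystander: roll of yellow tape lying flat, 84 across, 22 high, to the right. Origin: centre of its underside
- clip_bowl: bystander: white bowl, 90 across, 40 high, to the left. Origin: centre of its underside
- clip_stand: bystander: steel holder on a 72 round foot with a cross bar and two brass clips, 174 wide, 110 high, to the left. Origin: centre of its underside
- battery: bystander: blue battery pack, 70 by 35 by 24, to the left, near the robot. Origin: centre of its underside

How it is judged:
By the outcome, as a careful person would: the job done as asked, in the order asked, and still so for the second after the job is handed in, while the arm keeps its last pose, push and grip.
It also fails if it takes over 35 s, if anything falls off the work surface, if the arm or the gripper's body presses on something with over 40 N, if the wrist force passes 120 N, or if a joint passes its speed limit or range.

## Robot

A 6-joint arm with a two-finger parallel gripper is mounted at the origin on the work surface. World frame = base frame: x ahead of the robot, y to its left, z up, the work surface at z = 0. Lengths are in m, angles in degrees, forces in N, time in s.
With the tool pointing down it reaches from about 0.3 to 0.75 m from the base axis. Payload 8.5 kg.
Tool frame: the origin (TCP) lies midway between the tips of the shut fingers; the grasp point (between the pads) lies 19 mm behind it; z points along the fingers, x is the direction in which the jaws open and shut, and the axes are right-handed (so a half turn about z gives the same grasp; the last joint's range is limited). The gripper opens to 88 mm and grips with 3 to 60 N. Pads are 18 mm wide; open, the fingers measure 123 mm over their backs; the gripper's body (75 mm by 187 mm) begins 45 mm behind the grasp point.
Start: joints at [63.638, 21.807, 74.336, -0, 83.858, -12.336], TCP at [0.133, 0.534, 0.239] pointing down, gripper open.
Joint ranges: [-178.18, 178.18], [-50.72, 133.34], [12.68, 142.11], [-81.47, 261.47], [9.98, 163.14], [-165.26, 165.26]. Speed limits (degrees/s): [136.94, 136.94, 180, 180, 180, 180].

## Interface

Orientations are given as [roll, pitch, yaw] about the fixed x, y, z axes, in that order (R = Rz(yaw) Ry(pitch) Rx(roll)).
In Python, from bench import manip, viewer, cut_out gives the robot as it stands.
- The arm moves only by the tool carry_out, never from a script. Its argument "targets" is a list of rows, each an object with "offset": the shift along the tool's x, y, z in mm, a list of three; "twist": the turn about the tool's z in degrees. A call has exactly 5 rows; each row shifts and turns the commanded pose from where the row before left it, along the tool's axes as they then stand; what a row does not reach is not made up. A row lasts 1/10 s, in which the tool goes at most 50 mm and 8.59 degrees, less where a joint would pass 70% of its speed; a pose out of reach is approached as far as the arm can. A call with a gripper value outside its range is refused whole. "hand" is the opening, from -1 (shut) to 1 (fully open), set as the call begins (left out, the last holds). The fingers move at their own pace and stop on an object; the grip force is fixed at half the most. Time passes only in rows, so rows that do not move let the fingers close, or fill a call up. It gives the time, the measured TCP pose, the force and the opening at its end, in the units of the state.
- manip.read_state(): the state, without advancing time (a new reading comes with each control period).
- viewer.capture(name): name is "scene" or "top" or "wrist"; returns a dict with "image" (384x512x3 uint8, blue, green, red), "camera_matrix" (3x3 intrinsics, pixels), "eye" and "attitude" of the camera in the world; the wrist camera has in their place "mount" (4x4, takes a point from camera to tool coordinates, whose origin is the TCP and whose axes are the tool frame's). Camera axes: x right, y down, z forward; pixel columns grow to the right and rows downward; lengths in m; the calibration is good to about 2 mm. A picture is of the moment at which its call begins: read the wrist's pose just before it. There is no depth.
- manip.close_job(): hands the job in, once; it reports no verdict.
Trained networks look in the newest picture that a camera, given by its name, has taken for a name from the list of things; names that differ only in an ending like _2 or _b are one class to them, and where a whole thing is asked for, a point or a joint stands for the part that bears it (a point fixed in the world has none). Each returns a list of dicts, best first, with "conf" (0 to 1); they miss things now and then, are a little off and sometimes report something else, mostly with a low value. They report only what shows in the picture. A call takes as long as a camera call.
- cut_out(camera, label): "region" (384x512 bool, what is visible of it) and "rect" ([left, top, right, bottom] in pixels, round what is visible of it).
The state is a dict: "time_s": time; "joint_pos": joint angles; "dq": joint speeds; "joint_efforts": joint torques, N m; "ee_pos": TCP position; "ee_rot": TCP orientation; "force": force on the tool from outside, world axes, zero at the start; "wrist_torque": the same for the moment, N m; "gripper_width": opening from 0.0 (shut) to 1.0 (fully open).
Only numpy, scipy, OpenCV 4.12 (cv2) and the standard library are available. Lean on these libraries where they do the work, as an engineer would, in place of code of your own. Each camera call takes 0.05 s, during which the arm holds its last target.

## Working session

There is one attempt and no reset: what is moved stays moved. The work goes in short steps, Python scripts to look and compute and a tool call to move; the robot and the scene stay as the last step left them, time stands still between calls to the robot, and variables do not carry over. Pictures are saved under pics/ and viewed, and the job is handed in when it is done.

Besides the shell and the picture viewer there is one more tool, called after "Emit:" as name(argument=value, ...), one argument or row to a line, values as JSON. carry_out: Moves the arm, as the interface text tells. Its arguments: {"type":"object","properties":{"targets":{"type":"array"},"hand":{"type":"number"}},"required":["targets"]}

```bash
mkdir -p pics; python3 - <<'E'
from bench import manip, viewer, cut_out
import cv2
s=manip.read_state();print(s)
for n in("scene","top"):
    c=viewer.capture(n);cv2.imwrite(f"pics/{n}1.png",c["image"]);print(n,c["camera_matrix"],c["eye"],c["attitude"])
    for l in("quadcopter","spool","lid_a_pull","case_a"):
        print(n,l,[(round(d["conf"],2),d["rect"]) for d in cut_out(n,l)])
E
```

```text
{'time_s': 0.0, 'joint_pos': array([ 6.36399472e+01,  2.18400257e+01,  7.43857121e+01,  9.75326888e-04,
        8.38553428e+01, -1.23374776e+01]), 'dq': array([-0.15662143, -0.0004705 , -0.0384085 ,  0.09660137,  0.10622075,
        0.01398586]), 'joint_efforts': array([-9.02939428e-04, -4.37936890e+01, -2.24551749e+01,  7.12502911e-02,
        3.53562855e-02, -1.19997189e-04]), 'ee_pos': array([0.13315502, 0.53335217, 0.23814115]), 'ee_rot': array([-1.79981728e+02,  7.90009963e-02,  7.59773323e+01]), 'force': array([ 0.24323759, -0.18909845,  0.1101868 ]), 'wrist_torque': array([0.03548742, 0.01430769, 0.01023594]), 'gripper_width': 1.0025360337846687}
scene [[371.67033472   0.         254.30361865]
 [  0.         371.67033472 190.25952246]
 [  0.           0.           1.        ]] [ 1.01384067 -0.20686706  0.99058485] [-147.98683741    0.30493442   66.17155803]
scene quadcopter []
scene spool []
scene lid_a_pull [(0.75, [284.2, 172.1, 359.6, 242.8])]
scene case_a [(0.91, [280.8, 170.4, 362.7, 251.2]), (0.87, [178.1, 212.6, 254.3, 303.9])]
top [[450.46017439   0.         255.24587637]
 [  0.         450.46017439 186.61979824]
 [  0.           0.           1.        ]] [0.35461213 0.00820399 1.81641507] [-174.75256018   -0.46843017  -91.62837252]
top quadcopter [(0.59, [186.9, 139.1, 230.6, 196.8]), (0.18, [254.5, 203.4, 257.2, 227.9])]
top spool [(0.55, [270.6, 136.1, 313.8, 190.2])]
top lid_a_pull [(0.93, [188.6, 137.5, 227.4, 196.5])]
top case_a [(0.69, [274.7, 136.3, 315.8, 191.8]), (0.56, [186.4, 141.7, 229.2, 196.7])]
```

```bash
python3 - <<'E'
import cv2,numpy as np
a=cv2.imread("pics/top1.png")
cv2.imwrite("pics/top1z.png",cv2.resize(a[120:240,170:330],None,fx=5,fy=5,interpolation=cv2.INTER_CUBIC))
b=cv2.imread("pics/scene1.png")
cv2.imwrite("pics/scene1z.png",cv2.resize(b[150:320,160:380],None,fx=3.5,fy=3.5,interpolation=cv2.INTER_CUBIC))
E
```

```text
(no output)
```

View pics/top1.png

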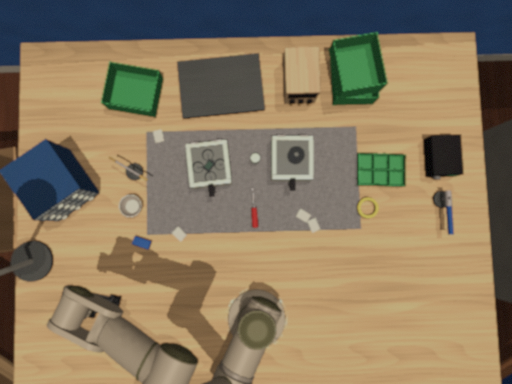

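View pics/top1z.png

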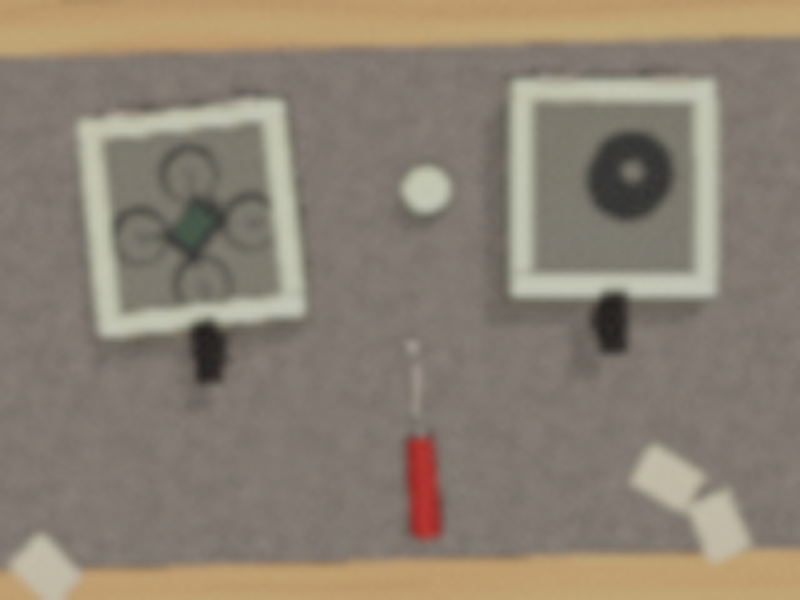

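View pics/scene1z.png

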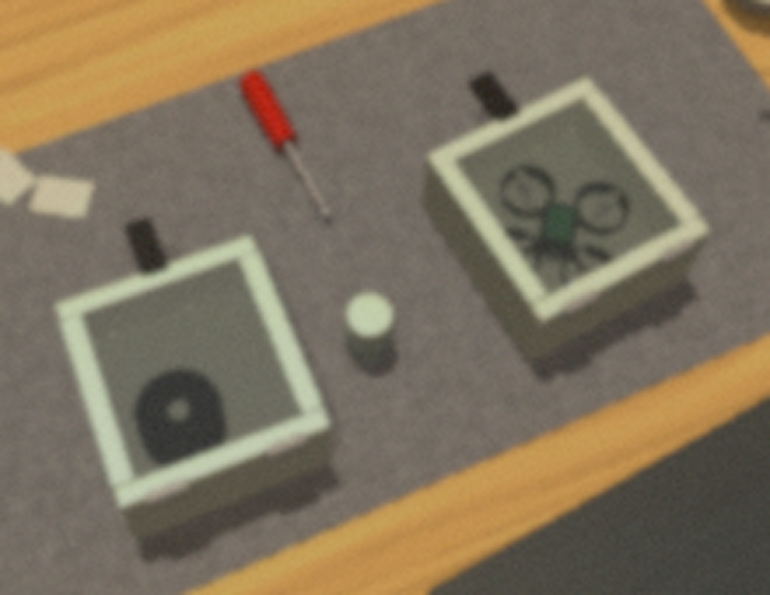

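The quadcopter is in the left case (top zoom: about (195,225)) and the spool is in the right one. Next I'll measure the left lid.

```bash
cat > h.py <<'E'
import numpy as np
from scipy.spatial.transform import Rotation as R
from scipy.optimize import least_squares
CAM={"scene":(371.67033,254.30362,190.25952,[1.01384067,-0.20686706,0.99058485],[-147.98683741,0.30493442,66.17155803]),
"top":(450.46017,255.24588,186.6198,[0.35461213,0.00820399,1.81641507],[-174.75256018,-0.46843017,-91.62837252])}
def ray(n,uv):
    f,cx,cy,e,a=CAM[n];d=R.from_euler("xyz",a,degrees=True).apply([(uv[0]-cx)/f,(uv[1]-cy)/f,1]);return np.array(e),d
def atz(n,uv,z):
    e,d=ray(n,uv);return e+d*(z-e[2])/d[2]
def proj(n,p):
    f,cx,cy,e,a=CAM[n];q=R.from_euler("xyz",a,degrees=True).inv().apply(np.array(p)-e);return np.c_[f*q[:,0]/q[:,2]+cx,f*q[:,1]/q[:,2]+cy]
def zu(p,s,o): return (np.array(p,float)+.5)/s-.5+np.array(o)
E
python3 - <<'E'
from h import *
T=zu([(78,120),(285,98),(307,315),(100,338)],5,(170,120))   # BL,BR,FR,FL
S=zu([(708,230),(543,320),(428,155),(587,78)],3.5,(160,150)) # hinge-left?, 
for n,P in(("top",T),("scene",S)):
    X=np.array([atz(n,p,.0835) for p in P]);print(n,X.round(4)[:,:2].tolist(),[round(float(np.linalg.norm(X[i]-X[(i+1)%4])),4) for i in range(4)])
    c=X.mean(0);ax=(X[0]+X[1]-X[2]-X[3])/2;print(c,np.degrees(np.arctan2(ax[1],ax[0])))
print("pull tip mid",atz("top",zu((210,382),5,(170,120)),.0795),atz("scene",zu((485,76),3.5,(160,150)),.0795))
E
```

```text
top [[0.6889, 0.2573], [0.702, 0.0959], [0.5315, 0.0827], [0.5181, 0.2428]] [0.1619, 0.171, 0.1606, 0.1715]
[0.61012079 0.16967747 0.0835    ] 4.634299090506668
scene [[0.6885, 0.2559], [0.7036, 0.1], [0.5366, 0.085], [0.5227, 0.2417]] [0.1566, 0.1676, 0.1573, 0.1665]
[0.61284287 0.17064379 0.0835    ] 5.029958473962668
pull tip mid [0.48197267 0.1590009  0.0795    ] [0.48331317 0.16536233 0.0795    ]
```

Emit:
carry_out(
  targets=[
    {"offset": [0,0,0],"twist": -8.5},
    {"offset": [0,0,0],"twist": -8.5},
    {"offset": [0,0,0],"twist": -1.8},
    {"offset": [-36,30,0],"twist": 0},
    {"offset": [-36,30,0],"twist": 0},
  ],
  hand=0.0,
)

```text
time_s: 1.0
ee_pos: [0.1992, 0.4663, 0.2385]
ee_rot: [180.0, 0.0, 94.9]
force: [0.7, 1.1, -0.3]
gripper_width: 0.568
```

Emit:
carry_out(
  targets=[
    {"offset": [-36,30,0],"twist": 0},
    {"offset": [-36,30,0],"twist": 0},
    {"offset": [-36,30,0],"twist": 0},
    {"offset": [-36,30,0],"twist": 0},
    {"offset": [-36,30,0],"twist": 0},
  ],
)

```text
time_s: 1.5
ee_pos: [0.3646, 0.2984, 0.2389]
ee_rot: [180.0, -0.0, 94.8]
force: [0.5, 0.8, -0.5]
gripper_width: 0.502
```

Emit:
carry_out(
  targets=[
    {"offset": [-36,30,0],"twist": 0},
    {"offset": [-36,30,0],"twist": 0},
    {"offset": [-36,30,0],"twist": 0},
    {"offset": [-36,27,0],"twist": 0},
    {"offset": [-5,1,0],"twist": 0},
  ],
)

```text
time_s: 2.0
ee_pos: [0.4962, 0.158, 0.2383]
ee_rot: [180.0, 0.0, 94.5]
force: [-0.5, 0.7, -0.3]
gripper_width: 0.502
```

```bash
python3 - <<'E'
from bench import manip, viewer, cut_out
import cv2
s=manip.read_state();print(s["ee_pos"],s["ee_rot"],s["time_s"])
c=viewer.capture("wrist");cv2.imwrite("pics/w1.png",c["image"]);print(c["camera_matrix"],c["mount"])
E
```

```text
[0.49620865 0.15801926 0.23826076] [1.79979507e+02 4.09228852e-02 9.45198076e+01] 2.0
[[265.32833469   0.         254.46557811]
 [  0.         265.32833469 187.58702703]
 [  0.           0.           1.        ]] [[ 9.99999377e-01  6.75982995e-04  8.88740871e-04 -6.58291504e-04]
 [-9.21329840e-04  9.49187890e-01  3.14708597e-01 -8.13877903e-02]
 [-6.30844413e-04 -3.14709219e-01  9.49187921e-01 -1.45432316e-01]
 [ 0.00000000e+00  0.00000000e+00  0.00000000e+00  1.00000000e+00]]
```

View pics/w1.png

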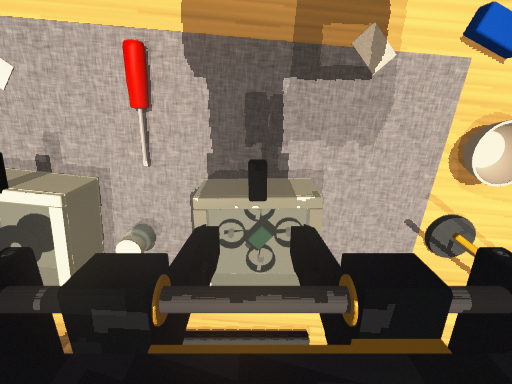

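```bash
python3 - <<'E'
import cv2
a=cv2.imread("pics/w1.png")
cv2.imwrite("pics/w1z.png",cv2.resize(a[150:230,180:340],None,fx=5,fy=5,interpolation=cv2.INTER_CUBIC))
E
```

```text
(no output)
```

View pics/w1z.png

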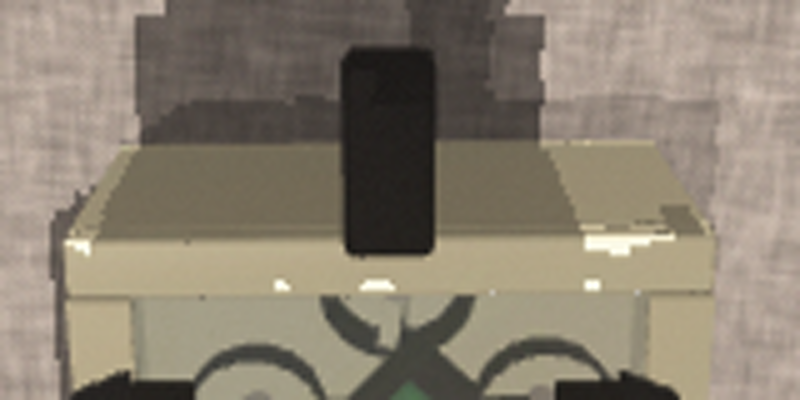

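```bash
python3 - <<'E'
from h import *
M=np.array([[ 9.99999377e-01,6.75982995e-04,8.88740871e-04,-6.58291504e-04],[-9.21329840e-04,9.49187890e-01,3.14708597e-01,-8.13877903e-02],[-6.30844413e-04,-3.14709219e-01,9.49187921e-01,-1.45432316e-01]])
Rt=R.from_euler("xyz",[1.79979507e+02,4.09228852e-02,9.45198076e+01],degrees=True).as_matrix();t=np.array([0.49620865,0.15801926,0.23826076])
def w(p,z):
    u,v=zu(p,5,(180,150));d=Rt@M[:,:3]@[(u-254.4656)/265.3283,(v-187.587)/265.3283,1];e=t+Rt@M[:,3];return (e+d*(z-e[2])/d[2]).round(4)
for n,p,z in [("tip low",(389,47),.0725),("pull L@tiptop",(342,80),.0865),("pull R",(435,80),.0865),("L base",(346,240),.0865),("R base",(434,240),.0865),("base",(390,254),.0865),("edge L top",(65,238),.0835),("edge R top",(714,238),.0835),("edge L low",(65,238),.0755),("edge R low",(714,238),.0755)]: print(n,w(p,z))
E
```

```text
tip low [0.4819 0.1599 0.0725]
pull L@tiptop [0.4875 0.1494 0.0865]
pull R [0.4858 0.1707 0.0865]
L base [0.5265 0.1531 0.0865]
R base [0.5248 0.1741 0.0865]
base [0.5292 0.1639 0.0865]
edge L top [0.5325 0.0855 0.0835]
edge R top [0.52   0.2416 0.0835]
edge L low [0.5357 0.0838 0.0755]
edge R low [0.5228 0.2441 0.0755]
```

Emit:
carry_out(
  targets=[
    {"offset": [3,-1.5,40],"twist": 0},
    {"offset": [0,0,45],"twist": 0},
    {"offset": [0,0,45],"twist": 0},
    {"offset": [0,0,30],"twist": 0},
    {"offset": [0,0,10],"twist": 0},
  ],
)

```text
time_s: 2.55
ee_pos: [0.4896, 0.165, 0.0665]
ee_rot: [-179.7, -0.0, 94.8]
force: [-0.3, -0.2, 0.4]
gripper_width: 0.501
```

```bash
python3 - <<'E'
from bench import manip, viewer, cut_out
import cv2
s=manip.read_state();print(s["ee_pos"],s["ee_rot"],s["time_s"],s["force"])
c=viewer.capture("wrist");cv2.imwrite("pics/w2.png",c["image"])
E
```

```text
[0.4896332  0.16503627 0.06646867] [-1.79715574e+02 -8.38073134e-03  9.48394654e+01] 2.55 [-0.31214329 -0.21956941  0.39728622]
```

View pics/w2.png

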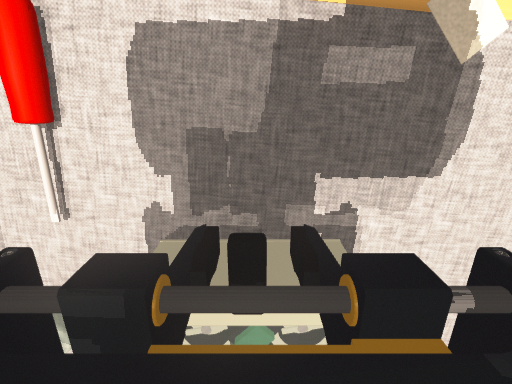

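Emit:
carry_out(
  targets=[
    {"offset": [0,0,0],"twist": 0},
    {"offset": [0,0,0],"twist": 0},
    {"offset": [0,0,0],"twist": 0},
    {"offset": [0,0,0],"twist": 0},
    {"offset": [0,0,0],"twist": 0},
  ],
)

```text
time_s: 3.1
ee_pos: [0.492, 0.1642, 0.0693]
ee_rot: [179.9, -0.0, 94.8]
force: [0.1, 0.0, 0.6]
gripper_width: 0.499
```

Emit:
carry_out(
  targets=[
    {"offset": [-3.4,2.2,4],"twist": 0},
    {"offset": [0,0,5],"twist": 0},
    {"offset": [0,0,0],"twist": 0},
    {"offset": [0,0,0],"twist": 0},
    {"offset": [0,0,0],"twist": 0},
  ],
)

```text
time_s: 3.6
ee_pos: [0.4943, 0.161, 0.0597]
ee_rot: [-180.0, -0.0, 94.8]
force: [-0.6, 0.7, -0.2]
gripper_width: 0.502
```

Emit:
carry_out(
  targets=[
    {"offset": [0,0,0],"twist": 0},
    {"offset": [0,0,0],"twist": 0},
    {"offset": [0,0,0],"twist": 0},
    {"offset": [0,0,0],"twist": 0},
    {"offset": [0,0,0],"twist": 0},
  ],
  hand=-1,
)

```text
time_s: 4.1
ee_pos: [0.4943, 0.161, 0.0598]
ee_rot: [180.0, -0.0, 94.8]
force: [-0.1, 0.8, 0.4]
gripper_width: 0.245
```

```bash
python3 - <<'E'
from bench import manip, viewer, cut_out
import cv2
s=manip.read_state();print(s["ee_pos"],s["ee_rot"],s["time_s"],s["force"],s["gripper_width"])
c=viewer.capture("wrist");cv2.imwrite("pics/w3.png",c["image"])
E
```

```text
[0.49426516 0.16102632 0.05979627] [ 1.79993049e+02 -6.59333915e-03  9.47811020e+01] 4.1 [-0.09102902  0.78377885  0.41216048] 0.24521612975129317
```

View pics/w3.png

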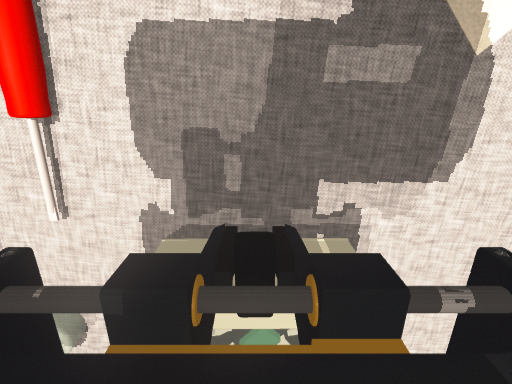

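```bash
python3 -c "
import numpy as np
r,h=.2033,.004
t=np.radians(np.arange(0,61,3))
y=1e3*(-r*np.cos(t)+h*np.sin(t));z=1e3*(r*np.sin(t)+h*np.cos(t))
for a,b in zip(np.diff(y),np.diff(z)):print(round(a,1),round(-b,1))"
```

```text
0.5 -10.6
1.0 -10.6
1.6 -10.5
2.1 -10.4
2.7 -10.3
3.2 -10.1
3.8 -10.0
4.3 -9.8
4.8 -9.5
5.3 -9.3
5.7 -9.0
6.2 -8.7
6.6 -8.3
7.1 -8.0
7.5 -7.6
7.9 -7.2
8.2 -6.8
8.6 -6.3
8.9 -5.9
9.2 -5.4
```

Emit:
carry_out(
  targets=[
    {"offset": [0,0.5,-10.6],"twist": 0},
    {"offset": [0,1.0,-10.6],"twist": 0},
    {"offset": [0,1.6,-10.5],"twist": 0},
    {"offset": [0,2.1,-10.4],"twist": 0},
    {"offset": [0,2.7,-10.3],"twist": 0},
  ],
)

```text
time_s: 4.65
ee_pos: [0.5017, 0.1617, 0.1131]
ee_rot: [-179.9, -0.0, 94.8]
force: [-1.8, 2.7, -3.9]
gripper_width: 0.247
```

Emit:
carry_out(
  targets=[
    {"offset": [0,3.2,-10.1],"twist": 0},
    {"offset": [0,3.8,-10.0],"twist": 0},
    {"offset": [0,4.3,-9.8],"twist": 0},
    {"offset": [0,4.8,-9.5],"twist": 0},
    {"offset": [0,5.3,-9.3],"twist": 0},
  ],
)

```text
time_s: 5.15
ee_pos: [0.5233, 0.1636, 0.1616]
ee_rot: [-179.9, -0.0, 94.8]
force: [-2.8, 2.8, -2.0]
gripper_width: 0.246
```

```bash
python3 - <<'E'
from bench import manip, viewer, cut_out
import cv2
s=manip.read_state();print(s["ee_pos"],s["ee_rot"],s["time_s"],s["force"],s["gripper_width"],s["wrist_torque"])
c=viewer.capture("scene");cv2.imwrite("pics/s2.png",cv2.resize(c["image"][120:320,160:400],None,fx=3,fy=3))
E
```

```text
[0.52330014 0.16360113 0.16163622] [-1.79935426e+02 -2.23510151e-02  9.47809816e+01] 5.15 [-2.79216582  2.80681609 -1.95218747] 0.24588168635097607 [0.45616199 0.67434921 0.08154141]
```

View pics/s2.png

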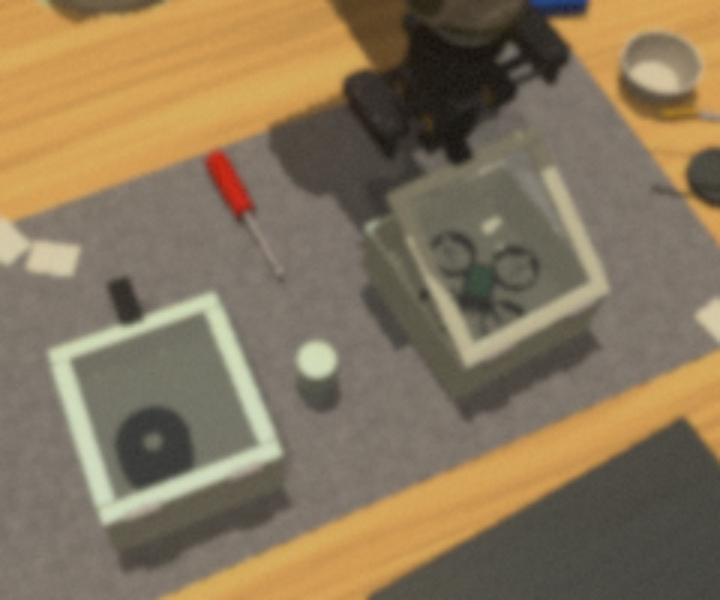

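Lid is rising with the gripper and the forces are small. I'll carry on.

Emit:
carry_out(
  targets=[
    {"offset": [0,5.7,-9.0],"twist": 0},
    {"offset": [0,6.2,-8.7],"twist": 0},
    {"offset": [0,6.6,-8.3],"twist": 0},
    {"offset": [0,7.1,-8.0],"twist": 0},
    {"offset": [0,7.5,-7.6],"twist": 0},
  ],
)

```text
time_s: 5.7
ee_pos: [0.5568, 0.1665, 0.2033]
ee_rot: [180.0, -0.0, 94.8]
force: [-2.0, 4.6, -3.8]
gripper_width: 0.243
```

Emit:
carry_out(
  targets=[
    {"offset": [0,7.9,-7.2],"twist": 0},
    {"offset": [0,8.2,-6.8],"twist": 0},
    {"offset": [0,8.6,-6.3],"twist": 0},
    {"offset": [0,8.9,-5.9],"twist": 0},
    {"offset": [0,9.2,-5.4],"twist": 0},
  ],
)

```text
time_s: 6.2
ee_pos: [0.5994, 0.1703, 0.2344]
ee_rot: [-180.0, -0.1, 94.8]
force: [-1.1, 5.0, -5.8]
gripper_width: 0.244
```

Emit:
carry_out(
  targets=[
    {"offset": [0,0,0],"twist": 0},
    {"offset": [0,0,0],"twist": 0},
    {"offset": [0,0,0],"twist": 0},
    {"offset": [0,0,0],"twist": 0},
    {"offset": [0,0,0],"twist": 0},
  ],
)

```text
time_s: 6.7
ee_pos: [0.5993, 0.1703, 0.2343]
ee_rot: [180.0, -0.1, 94.8]
force: [-2.3, 5.3, -2.9]
gripper_width: 0.249
```

```bash
python3 - <<'E'
from bench import manip, viewer, cut_out
import cv2
s=manip.read_state();print(s["ee_pos"],s["ee_rot"],s["time_s"],s["force"],s["gripper_width"],s["wrist_torque"])
c=viewer.capture("scene");cv2.imwrite("pics/s3.png",cv2.resize(c["image"][100:300,240:400],None,fx=3,fy=3,interpolation=cv2.INTER_CUBIC))
c=viewer.capture("wrist");cv2.imwrite("pics/w4.png",c["image"])
c=viewer.capture("top");cv2.imwrite("pics/t4.png",cv2.resize(c["image"][120:240,170:330],None,fx=5,fy=5,interpolation=cv2.INTER_CUBIC))
E
```

```text
[0.59927166 0.17031025 0.23433928] [ 1.79976664e+02 -6.55722933e-02  9.48029082e+01] 6.7 [-2.32273002  5.32379818 -2.90524424] 0.2487331765205811 [0.82166245 0.36130048 0.02867936]
```

View pics/s3.png

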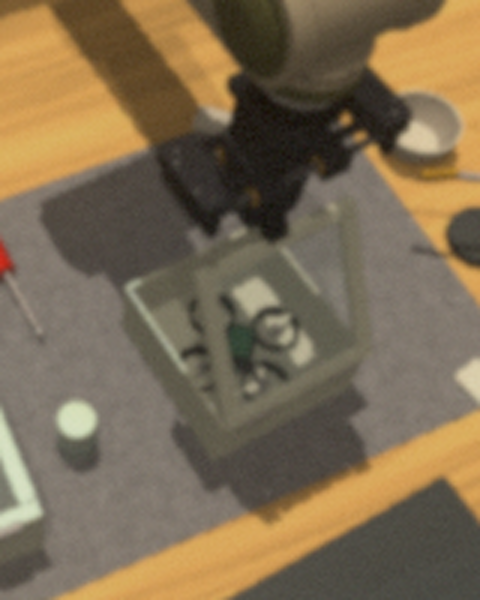

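View pics/w4.png

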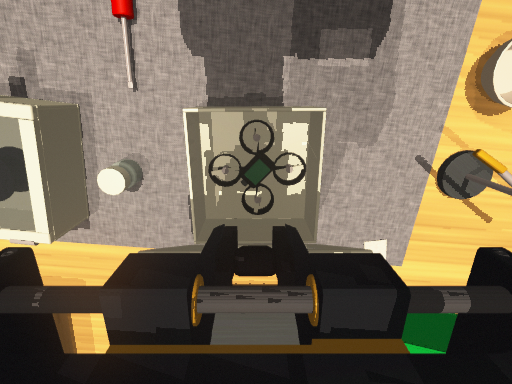

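View pics/t4.png

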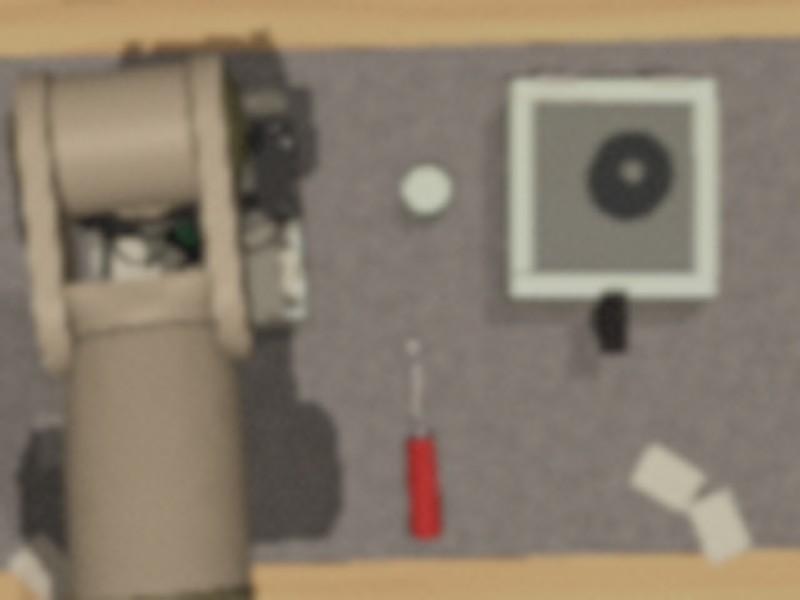

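```bash
python3 - <<'E'
from h import *
import cv2
im=cv2.imread("pics/s3.png");im=cv2.resize(im,None,fx=1,fy=1)
H=np.array([.697,.1775,.0755]);c,s=np.cos(np.radians(4.75)),np.sin(np.radians(4.75))
outs=[]
for th in(54,60,66):
    o=im.copy();t=np.radians(th)
    for zl in (0,.008):
        P=[]
        for a,b in((0,.08),(0,-.08),(-.17,-.08),(-.17,.08)):
            x=a*np.cos(t)+zl*np.sin(t);z=-a*np.sin(t)+zl*np.cos(t)
            P.append(H+[x*c-b*s,x*s+b*c,z])
        q=((proj("scene",P)+.5-[240,100])*3-.5)
        cv2.polylines(o,[(q*8).astype(np.int32)],True,(0,0,255) if zl else (255,0,0),1,cv2.LINE_AA,3)
    cv2.putText(o,str(th),(10,30),0,1,(0,0,255),2)
    outs.append(cv2.resize(o[180:480,90:400],None,fx=.86,fy=.86) if 0 else o[190:450,110:376])
cv2.imwrite("pics/ov.png",np.hstack(outs))
E
```

```text
(no output)
```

View pics/ov.png

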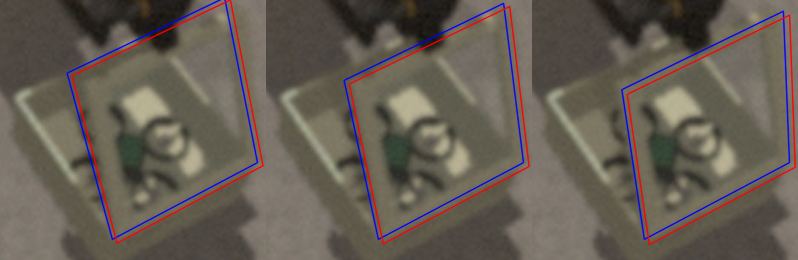

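```bash
python3 - <<'E'
from h import *
import cv2
a=cv2.imread("pics/scene1.png")[150:260,270:370];b=cv2.resize(cv2.imread("pics/s3.png"),None,fx=1/3,fy=1/3,interpolation=cv2.INTER_AREA)[50:160,30:130]
H=np.array([.697,.1775,.0755]);c,s=np.cos(np.radians(4.75)),np.sin(np.radians(4.75))
k=4;o2=[]
for im,th in((a,0),(b,60)):
    o=cv2.resize(im,None,fx=k,fy=k,interpolation=cv2.INTER_CUBIC);o=cv2.convertScaleAbs(o,alpha=1.4);t=np.radians(th)
    for zl in ((.008,) if th==0 else (0,.008)):
        P=[]
        for A,B in((0,.08),(0,-.08),(-.17,-.08),(-.17,.08)):
            x=A*np.cos(t)+zl*np.sin(t);z=-A*np.sin(t)+zl*np.cos(t);P.append(H+[x*c-B*s,x*s+B*c,z])
        q=((proj("scene",P)+.5-[270,150])*k-.5);print(th,zl,q.round().tolist())
        for p in q: cv2.circle(o,tuple(int(v) for v in p.round()),2,(0,0,255),-1)
    o2.append(o)
cv2.imwrite("pics/ov2.png",np.hstack(o2))
E
```

```text
0 0.008 [[372.0, 264.0], [178.0, 367.0], [46.0, 175.0], [232.0, 87.0]]
60 0 [[370.0, 270.0], [176.0, 372.0], [130.0, 160.0], [343.0, 57.0]]
60 0.008 [[377.0, 275.0], [183.0, 378.0], [137.0, 165.0], [351.0, 62.0]]
```

View pics/ov2.png

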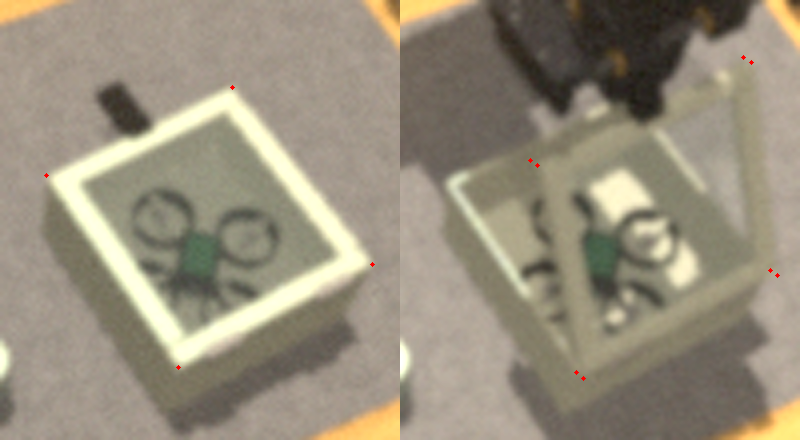

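```bash
python3 - <<'E'
from h import *
import cv2
b=cv2.resize(cv2.imread("pics/s3.png"),None,fx=1/3,fy=1/3,interpolation=cv2.INTER_AREA)[55:155,60:135]
b=cv2.convertScaleAbs(b,alpha=1.6)
k=6
o=cv2.resize(b,None,fx=k,fy=k,interpolation=cv2.INTER_CUBIC)
cv2.imwrite("pics/z3.png",o)
w=cv2.imread("pics/w4.png")[90:260,150:380];cv2.imwrite("pics/w4z.png",cv2.resize(w,None,fx=3.4,fy=3.4,interpolation=cv2.INTER_CUBIC))
E
```

```text
(no output)
```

View pics/z3.png

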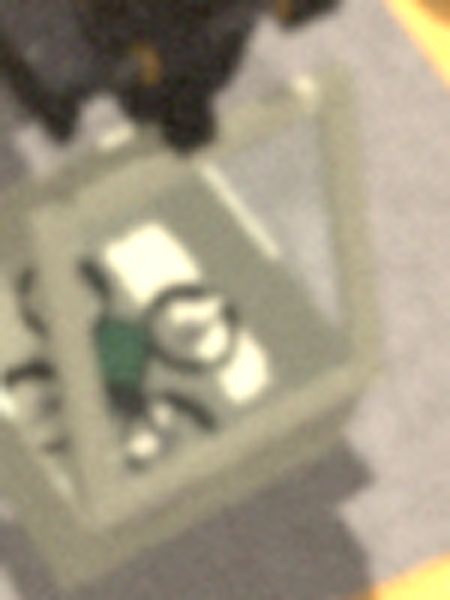

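View pics/w4z.png

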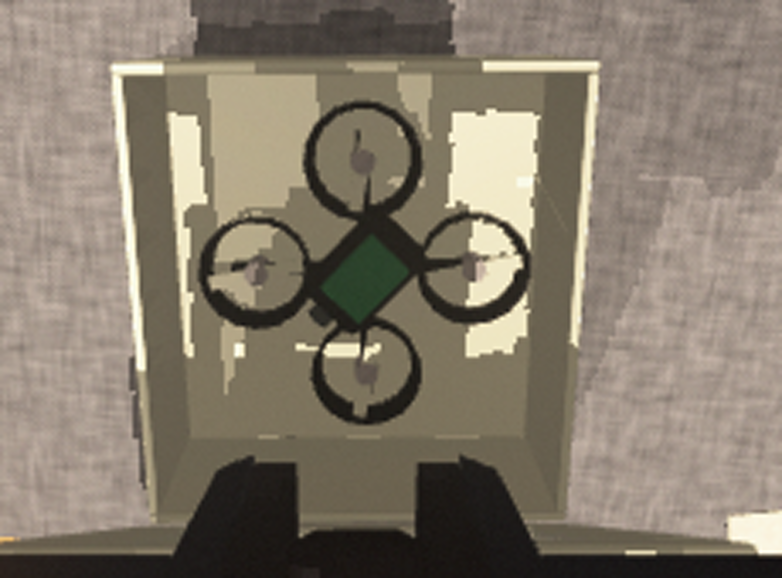

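```bash
python3 - <<'E'
from h import *
import cv2
M=np.array([[ 9.99999377e-01,6.75982995e-04,8.88740871e-04,-6.58291504e-04],[-9.21329840e-04,9.49187890e-01,3.14708597e-01,-8.13877903e-02],[-6.30844413e-04,-3.14709219e-01,9.49187921e-01,-1.45432316e-01]])
Rt=R.from_euler("xyz",[1.79976664e+02,-6.55722933e-02,9.48029082e+01],degrees=True).as_matrix();t0=np.array([0.59927166,0.17031025,0.23433928])
def wp(P):
    q=((np.array(P)-t0)@Rt-M[:,3])@M[:,:3];return np.c_[265.3283*q[:,0]/q[:,2]+254.4656,265.3283*q[:,1]/q[:,2]+187.587]
H=np.array([.697,.1775,.0755]);c,s=np.cos(np.radians(4.75)),np.sin(np.radians(4.75))
def lid(A,B,zl,th):
    t=np.radians(th);x=A*np.cos(t)+zl*np.sin(t);z=-A*np.sin(t)+zl*np.cos(t);return H+[x*c-B*s,x*s+B*c,z]
for th in(52,56,60,64,68):
    print(th,"corners R/L low,top",wp([lid(-.17,-.08,0,th),lid(-.17,.08,0,th),lid(-.17,-.08,.008,th),lid(-.17,.08,.008,th)]).round(1).tolist())
print("case front rim corners",wp([H+[-.17*c-B*s,-.17*s+B*c,-.0005] for B in(-.08,.08)]).round(1).tolist())
w=cv2.imread("pics/w4.png");w=cv2.convertScaleAbs(w,alpha=1.3)
cv2.imwrite("pics/w4y.png",cv2.resize(w[225:275,120:390],None,fx=2.9,fy=8,interpolation=cv2.INTER_NEAREST))
for th in(56,60,64):
  q=(proj("scene",[lid(a,b,z,th) for a,b,z in((0,.08,.008),(-.17,.08,.008),(-.17,-.08,0),(0,-.08,0),(-.17,-.08,.008))])+.5-[300,155])*6;print(th,q.round().tolist())
E
```

```text
52 corners R/L low,top [[139.0, 212.3], [368.3, 212.5], [137.3, 223.6], [370.0, 223.8]]
56 corners R/L low,top [[136.8, 229.3], [370.6, 229.5], [135.3, 241.2], [372.0, 241.4]]
60 corners R/L low,top [[134.9, 247.1], [372.4, 247.3], [133.8, 259.4], [373.4, 259.5]]
64 corners R/L low,top [[133.5, 265.3], [373.7, 265.5], [132.8, 277.8], [374.4, 277.9]]
68 corners R/L low,top [[132.7, 283.7], [374.4, 283.8], [132.4, 296.1], [374.8, 296.2]]
case front rim corners [[181.2, 108.4], [326.5, 108.7]]
56 [[386.0, 382.0], [330.0, 54.0], [2.0, 201.0], [85.0, 529.0], [11.0, 207.0]]
60 [[386.0, 383.0], [348.0, 63.0], [16.0, 211.0], [85.0, 529.0], [27.0, 218.0]]
64 [[386.0, 384.0], [366.0, 74.0], [32.0, 223.0], [85.0, 529.0], [43.0, 232.0]]
```

View pics/w4y.png

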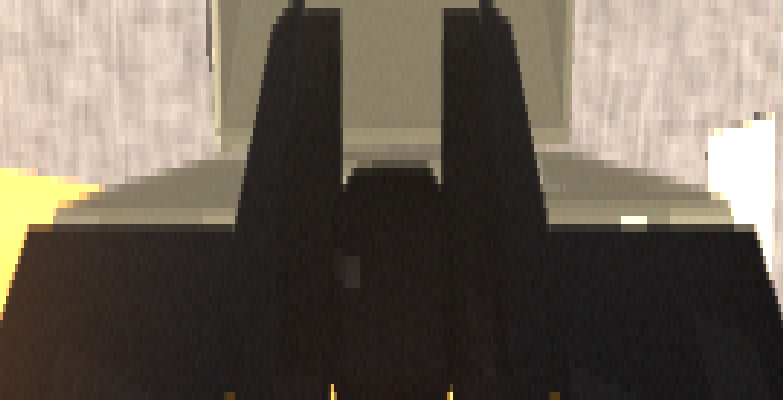

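Emit:
carry_out(
  targets=[
    {"offset": [0,0,0],"twist": 0},
    {"offset": [0,0,0],"twist": 0},
    {"offset": [0,0,0],"twist": 0},
    {"offset": [0,0,0],"twist": 0},
    {"offset": [0,0,0],"twist": 0},
  ],
)

```text
time_s: 7.35
ee_pos: [0.5993, 0.1703, 0.2343]
ee_rot: [180.0, -0.1, 94.8]
force: [-2.2, 4.8, -4.1]
gripper_width: 0.244
```

```bash
python3 - <<'E'
from bench import manip, viewer
import cv2,numpy as np
c=viewer.capture("wrist")["image"]
print("diff",np.abs(c.astype(int)-cv2.imread("pics/w4.png")).mean(axis=2)[225:256,120:390].max())
s=manip.read_state();print(s["time_s"],s["ee_pos"],s["force"],s["gripper_width"],np.abs(s["dq"]).max())
print(manip.close_job())
E
```

```text
diff 21.0
7.4 [0.5992661  0.17031252 0.23431543] [-1.84344063  5.76149308 -3.81560914] 0.24756546533307117 0.10766925912150291
the job is handed in; nothing more can be done
None
```

The lid of the left case, the one with the quadcopter, is raised to about 60° and the gripper still holds it by its pull. I handed the job in at 7.4 s.

- **Which case:** through the clear lids, the quadcopter showed in the left case and the spool in the right one. I left the right case alone; the last top picture showed it still shut.
- **Lift:** I gripped the pull across its width with the tool pointing down, then followed the hinge arc.
- **Angle:** the arm's position gave about 59.9°, and the wrist camera's view of the lid's front edge gave about 60.7°. One front corner in the scene camera also gave about 60.7°. The other front corner and the line of one side of the lid were blurrier and agreed less well, the side reading about 64°.
- **Hold:** over the last 0.5 s or so the pose stayed within 0.1 mm. The grip stayed at about 22 mm, which matches the bar. I compared the lid region in two wrist pictures; the largest pixel difference was 21 of 255, and I did not look into it.
- **Forces:** the readings I took stayed under about 8 N. That included a steady sideways load of about 5 N, probably from a slight misalignment of the grasp.

Nothing else touches the lid as far as the pictures show, and no other object on the bench was seen to move.

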